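# Dock a tube bar against its rail

## Robot

A 6-joint arm with a two-finger parallel gripper is mounted at the origin on a cart in front of the work surface, level with it; the furniture and walls round the work are solid. World frame = base frame: x ahead of the robot, y to its left, z up, the work surface at z = 0. Lengths are in mm, angles in rad, forces in N, time in s.
With the tool pointing down it reaches from about 300 to 775 mm from the base axis. Payload 14.6 kg.
Tool frame: the origin (TCP) lies midway between the tips of the shut fingers; the grasp point (between the pads) lies 19 mm behind it; y points along the fingers, z is the direction in which the jaws open and shut, and the axes are right-handed (so a half turn about y gives the same grasp; the last joint's range is limited). The gripper opens to 94 mm and grips with 3 to 60 N. Pads are 16 mm wide; open, the fingers measure 119 mm over their backs; the gripper's body (75 mm by 177 mm) begins 78 mm behind the grasp point.
Start: joints at [-1.18, 0.3, 1.521, -0, 1.321, -0.067], TCP at [243.078, -493.358, 205.446] pointing down, gripper open.
Joint ranges: [-3.03, 3.03], [-0.79, 2.21], [0.23, 2.52], [-1.04, 4.18], [0, 3.07], [-2.55, 2.55]. Speed limits (rad/s): [2.22, 2.22, 2.57, 3.14, 3.14, 3.14].

## Interface

Orientations are given as [roll, pitch, yaw] about the fixed x, y, z axes, in that order (R = Rz(yaw) Ry(pitch) Rx(roll)).
In Python, from cell import manip gives the robot as it stands.
- The arm moves only by the tool play_rows, never from a script. Its argument "series" is a list of rows, each a list of 3 entries, a list of its own where there are three numbers: the shift along the tool's x, y, z in m, then the turn about the tool's y in rad, then the closure, from 0 (fully open) to 1 (shut). In form: [[[dx, dy, dz], twist, grip], ...]. A call has 1 to 20 rows; each row is the pose to reach, as a shift and turn from the pose measured when the call began, along the tool's axes at that moment; what a row does not reach only later rows make up. A row lasts 1/10 s, in which the tool goes at most 50 mm and 8.59 degrees, less where a joint would pass 70% of its speed; a pose out of reach is approached as far as the arm can. A call with a gripper value outside its range is refused whole. The fingers move at their own pace and stop on an object; "squeeze" is the grip in N (left out, the last holds). Time passes only in rows, so rows that repeat a pose let the fingers close. It gives the time, the measured TCP pose, the force and the opening at its end, in the units of the state.
- manip.read_state(): the state, without advancing time (a new reading comes with each control period).
- manip.camera(name): name is "scene" or "top"; returns the picture (420x560x3 uint8, red, green, blue); there is no depth.
- manip.camera_params(name): a dict with "K" (3x3 intrinsics, pixels), "rvec" (rotation vector, rad) and "tvec" (3), from world to camera coordinates, as OpenCV has them. Camera axes: x right, y down, z forward; pixel columns grow to the right and rows downward; lengths in mm; the calibration is good to about 2 mm. A picture is of the moment at which its call begins. camera_params takes no time and is no camera call.
- manip.sign_off(): hands the job in, once; it reports no verdict.
The state is a dict: "clock": time; "joints": joint angles; "qd": joint speeds; "effort": joint torques, N m; "eef_pos": TCP position; "eef_rot": TCP orientation; "wrist_force": force on the tool from outside, world axes, zero at the start; "moment": the same for the moment, N m; "finger_gap": finger opening in mm.
Only numpy, scipy, OpenCV 4.12 (cv2) and the standard library are available. Lean on these libraries where they do the work, as an engineer would, in place of code of your own. Each camera call takes 0.05 s, during which the arm holds its last target. There are 200 camera calls.

## Task

Push the long tube bar back, without lifting it, under the two red sprung tips until it lies parallel and flush against both blue pads of the docking rail. Work at two points: finish by pressing the left end home against its pad and then, as a separate press, the right end, each with about 12 N held for a good second, and never load the rail with more than 20 N. Leave the bar held there, and do not disturb the jar, the dropper bottle and the tape roll.

Things in the scene. Friction and masses are not known exactly. Their poses are not given: they have to be found in the camera images.
- rail: Fixed docking rail, 230 mm long (its y): dark steel base that carries an aluminium fence, 36 mm high, with two blue pads towards the robot, 78 mm either side of the middle, each 40 mm wide. Origin: on the bench, mid-length, in the plane of the pad faces when the fence is fully back. x points away from the robot, square to the pads, y left along the rail. The base reaches to x = +32 mm.
- fence_base (a point): Fixed point on the rail base's guide block, 13 mm above the bench, 19 mm behind the rail's origin. The fence ahead of it is clamped 0 to 28 mm nearer the robot than fully back: this setting differs each time and is not measured. The fence stays parallel to the base and yields to no push under 25 N; it is hard, so meet it slower than about 20 mm/s.
- tip_base (a point): Fixed point under the rail base, on the bench 19 mm behind the rail's origin. Over each blue pad a red sprung tip (10 mm ball on the fence, 2 mm ahead of the pad face) stands 32 mm above the bench: the bar's rear edge rides under it with 2 to 4 N of push, and it then bears down on the bar with about 1 N and holds it.
- bar_mid (a point): Loose tube bar: white slick plastic block 30 mm deep (x), 200 mm long (y), 34 mm high, flat vertical faces, about 0.5 kg (varies), with eight coloured tube caps on top (4 mm ahead of its middle line) to 50 mm above the bench. This point: centre of the block, 17 mm above the bench. x points to the block's rear face (towards the rail), y left along the block, z up.
- bar_left (a point): Point on the rear face of the bar (the face towards the rail), 78 mm left of its middle, 17 mm above the bench; axes as the bar's.
- bar_right (a point): The same point 78 mm right of the bar's middle.
- bar: The tube bar itself. Origin: centre of its underside; axes as point bar_mid. It starts 23 to 63 mm short of the pads (at its middle), turned up to 0.17 rad to either side; its front face (x = -15 mm) is free to be pushed over its whole length. Sliding friction takes about 1 to 4 N off a push before it reaches a pad.
- jar: Bystander: small glass jar with a red cap, 44 mm across, 94 mm high, to the right of the rail. Origin: centre of its underside.
- dropper: Bystander: dropper bottle with a black bulb, 27 mm across, 78 mm high, to the left of the rail. Origin: centre of its underside.
- tape: Bystander: green tape roll lying flat, 65 mm across, 14 mm high, right of the bar and nearer the robot. Origin: centre of its underside.

How it is judged:
By the outcome, as a careful person would: the job done as asked, in the order asked, and still so for the second after the job is handed in, with the robot touching nothing.
It also fails if it takes over 72 s, if anything falls off the work surface, if the arm or the gripper's body presses on something with over 40 N, if the wrist force passes 120 N, or if a joint passes its speed limit or range.

## Working session

There is one attempt and no reset: what is moved stays moved. The work goes in short steps, Python scripts to look and compute and a tool call to move; the robot and the scene stay as the last step left them, time stands still between calls to the robot, and variables do not carry over. Pictures are saved under pics/ and viewed, about 8 in all and at most 12, crops included, and the job is handed in when it is done.

Besides the shell and the picture viewer there is one more tool, called after "Call:" by a JSON object that holds its "api" and its "payload", one argument or row to a line. play_rows: Moves the arm, as the interface text tells. Its arguments: {"type":"object","properties":{"series":{"type":"array","items":{"type":"array"}},"squeeze":{"type":"number"}},"required":["series"]}

```bash
mkdir -p pics; ls; python3 - <<'E'
from cell import manip
import cv2
print(manip.read_state())
for n in("scene","top"):
    print(n,manip.camera_params(n))
    cv2.imwrite(f"pics/{n}0.png",cv2.resize(manip.camera(n)[:,:,::-1],(800,600),interpolation=cv2.INTER_CUBIC))
E
```

```text
pics
{'clock': 0.0, 'joints': array([-1.17956550e+00,  3.00445959e-01,  1.52161094e+00, -4.16214105e-05,
        1.32070194e+00, -6.66306444e-02]), 'qd': array([ 0.00063306, -0.00093884,  0.00036909,  0.0006211 ,  0.00078974,
       -0.00031253]), 'effort': array([ 2.43928662e-03, -5.31801689e+01, -3.52733517e+01,  7.08929077e-02,
        2.44234217e-02, -7.37273103e-05]), 'eef_pos': array([ 242.98371402, -493.10725307,  204.88749474]), 'eef_rot': array([-1.57196261e+00,  3.74212125e-05, -2.68372088e+00]), 'wrist_force': array([ 0.02043993,  0.2100731 , -0.85481158]), 'moment': array([0.0254857 , 0.00679291, 0.03398912]), 'finger_gap': 93.80973866310642}
scene {'K': array([[479.54198832,   0.        , 284.35482912],
       [  0.        , 479.54198832, 216.55872738],
       [  0.        ,   0.        ,   1.        ]]), 'rvec': array([ 0.75383473, -2.25354344,  1.45135392]), 'tvec': array([257.27935988, 223.62386935, 819.98855066])}
top {'K': array([[405.39518844,   0.        , 277.12958474],
       [  0.        , 405.39518844, 207.73838914],
       [  0.        ,   0.        ,   1.        ]]), 'rvec': array([ 2.17685262, -2.18615065,  0.12453878]), 'tvec': array([-211.06659901,  498.02886549,  984.96409384])}
```

View pics/top0.png

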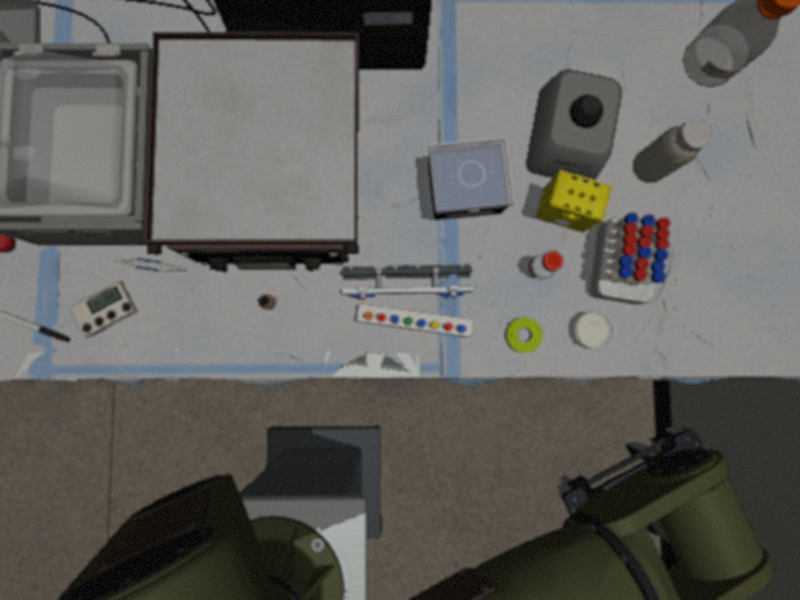

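View pics/scene0.png

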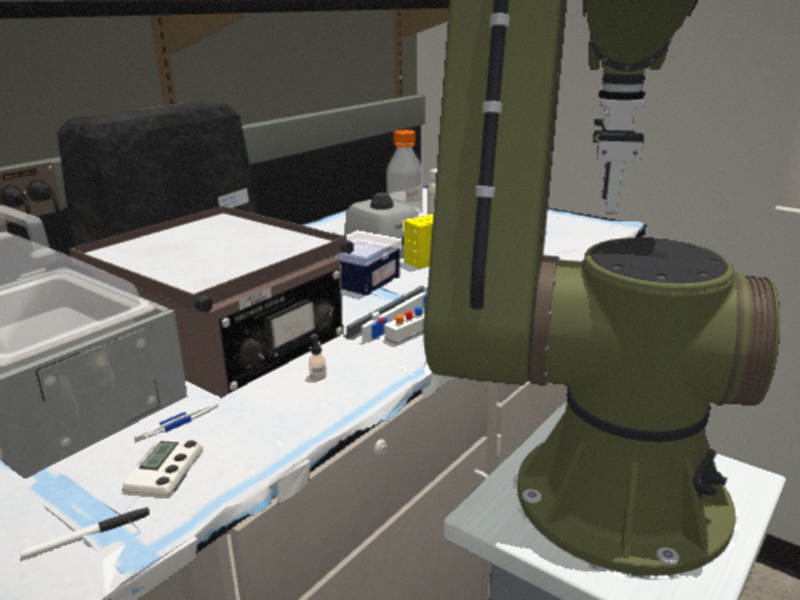

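The top view shows the bar from about (357,316) to (472,325), the fence at row 290 and columns 342–472, the rail base at row 271, the jar at (548,263), the dropper at (267,301) and the tape at (524,335). All positions are in the 800x600 picture. Next I'll take an enlarged crop.

```bash
cat > h.py <<'E'
from cell import manip
import numpy as np, cv2
def crop(name,x0,y0,w,h,s,fn):
    im=manip.camera(name)[y0:y0+h,x0:x0+w,::-1]
    cv2.imwrite("pics/"+fn,cv2.resize(im,(w*s,h*s),interpolation=cv2.INTER_CUBIC))
def w(name,uv,z):
    "raw pixels -> world points on plane z"
    p=manip.camera_params(name);R=cv2.Rodrigues(p["rvec"])[0];c=-R.T@p["tvec"]
    d=np.c_[np.atleast_2d(uv),np.ones(len(np.atleast_2d(uv)))]@np.linalg.inv(p["K"]).T@R
    return c+d*((z-c[2])/d[:,2])[:,None]
def px(name,P):
    p=manip.camera_params(name)
    return cv2.projectPoints(np.atleast_2d(np.float64(P)),p["rvec"],p["tvec"],p["K"],None)[0][:,0]
E
python3 - <<'E'
from h import *
crop("top",230,170,114,80,7,"c1.png")
E
```

```text
(no output)
```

View pics/c1.png

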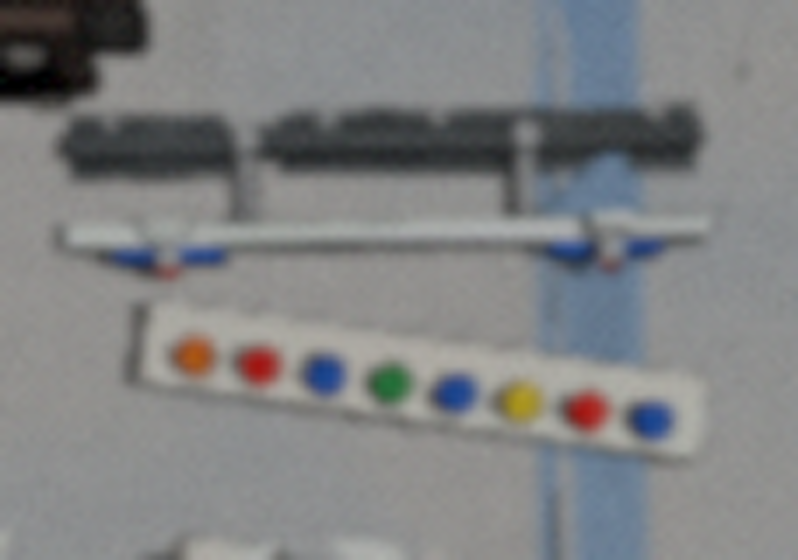

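```bash
python3 - <<'E'
from h import *
np.set_printoptions(suppress=True,precision=1)
f=lambda L,z:w("top",np.array(L)/7+[230,170],z)
r=lambda L,z:w("top",np.array(L)*.7,z)
t=f([(168,266),(610,260)],35);print("tips",t[:,:2])
fe=f([(62,247),(708,236)],36);print("fence",fe[:,:2])
pad=f([(168,264),(610,256)],30);print("pads~",pad[:,:2])
b=f([(148,303),(142,383),(702,378),(697,458)],34);print("bar",b[:,:2],b.mean(0))
c=f([(193,357),(652,420)],50);print("caps",c[:,:2])
for n,q in(("tips",t),("fence",fe),("bar",b[[0,2]]),("caps",c)):
    d=q[0]-q[1];print(n,np.arctan2(-d[0],d[1]),np.linalg.norm(d))
print("base",f([(65,175),(700,165)],10)[:,:2])
print("jar",r([(553,260)],94),"dropper",r([(266,301)],70),"tape",r([(524,335)],14))
E
```

```text
tips [[ 495.8 -155.9]
 [ 497.4 -312.1]]
fence [[ 502.5 -118.7]
 [ 505.7 -346.8]]
pads~ [[ 497.  -155.7]
 [ 499.3 -312.7]]
bar [[ 482.8 -148.9]
 [ 454.6 -146.8]
 [ 455.6 -344.1]
 [ 427.4 -341.8]] [ 455.1 -245.4   34. ]
caps [[ 462.7 -165.2]
 [ 440.2 -324.1]]
tips 0.010265919430372554 156.14317770210442
fence 0.013887263003917015 228.1494730741199
bar -0.13867233310389665 197.128779399749
caps -0.14061203376898776 160.48452763674126
base [[ 531.4 -117.7]
 [ 534.4 -348.3]]
jar [[ 550.5 -470.7   94. ]] dropper [[486.6   3.4  70. ]] tape [[ 429.8 -438.8   14. ]]
```

The bar centre is near (455,-245) at yaw -0.14. The rail mid is near (498,-233) at yaw about +0.012. I'll place the open fingers in front of the bar, squared to the rail.

Call:
{"api": "play_rows", "payload": {
  "series": [
    [[-0.025, 0, -0.016], 0.05, 0],
    [[-0.05, 0, -0.032], 0.1, 0],
    [[-0.075, 0, -0.048], 0.15, 0],
    [[-0.1, 0, -0.064], 0.2, 0],
    [[-0.125, 0, -0.08], 0.25, 0],
    [[-0.15, 0, -0.096], 0.3, 0],
    [[-0.175, 0.02, -0.112], 0.35, 0],
    [[-0.2, 0.04, -0.128], 0.4, 0],
    [[-0.225, 0.06, -0.144], 0.446, 0],
    [[-0.247, 0.08, -0.158], 0.446, 0],
    [[-0.247, 0.105, -0.158], 0.446, 0],
    [[-0.247, 0.13, -0.158], 0.446, 0],
    [[-0.247, 0.15, -0.158], 0.446, 0],
    [[-0.247, 0.165, -0.158], 0.446, 0],
    [[-0.247, 0.175, -0.158], 0.446, 0],
    [[-0.247, 0.182, -0.158], 0.446, 0],
    [[-0.247, 0.188, -0.158], 0.446, 0],
    [[-0.247, 0.193, -0.158], 0.446, 0],
    [[-0.247, 0.193, -0.158], 0.446, 0],
    [[-0.247, 0.193, -0.158], 0.446, 0]
  ]
}}

```text
clock: 2.15
eef_pos: [394.8, -242.2, 12.4]
eef_rot: [-1.571, 0.0, -3.13]
wrist_force: [0.0, 0.1, 0.1]
finger_gap: 94.0
```

```bash
python3 - <<'E'
from h import *
print(manip.read_state())
crop("top",230,170,114,80,7,"c2.png")
E
```

```text
{'clock': 2.15, 'joints': array([-6.29688386e-01,  3.83085555e-01,  1.92648921e+00,  6.36941264e-04,
        8.32345324e-01,  9.28876213e-01]), 'qd': array([ 0.00131555, -0.00464368, -0.00012917,  0.00150978, -0.00066911,
       -0.00051897]), 'effort': array([-8.11609294e-03, -4.74525011e+01, -2.50882941e+01,  4.26597800e-02,
       -7.88939022e-02, -1.97561335e-04]), 'eef_pos': array([ 394.82988197, -242.24495741,   12.44025149]), 'eef_rot': array([-1.57136959e+00,  1.95972753e-05, -3.12978976e+00]), 'wrist_force': array([0.04294118, 0.08066429, 0.11315904]), 'moment': array([ 0.08914609, -0.00986314,  0.0349613 ]), 'finger_gap': 94.04847220839959}
```

View pics/c2.png

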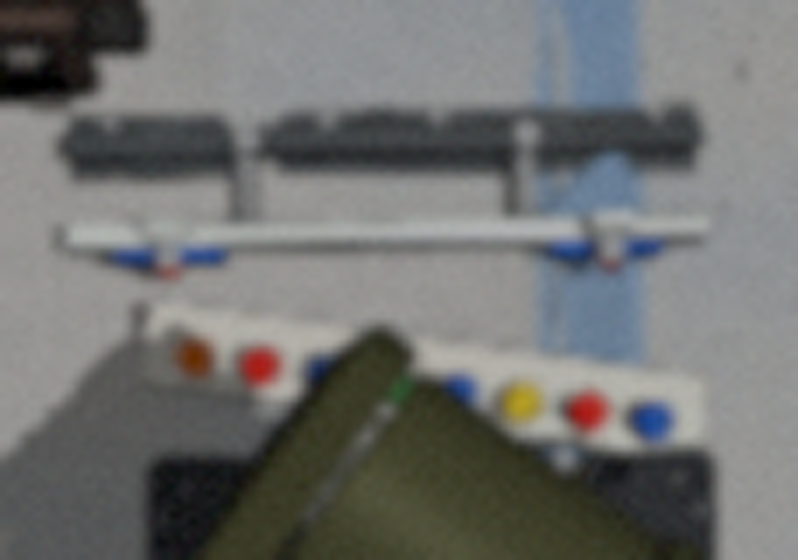

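Bar and rail are unmoved and the fingers stand in front of the bar. The right finger is at about (565,455) and the arm hides the middle. I'll push slowly with both fingers.

Call:
{"api": "play_rows", "payload": {
  "series": [
    [[-0.005, 0, 0], 0, 0],
    [[-0.01, 0, 0], 0, 0],
    [[-0.015, 0, 0], 0, 0],
    [[-0.02, 0, 0], 0, 0],
    [[-0.022, 0, 0], 0, 0],
    [[-0.024, 0, 0], 0, 0],
    [[-0.026, 0, 0], 0, 0],
    [[-0.028, 0, 0], 0, 0],
    [[-0.03, 0, 0], 0, 0],
    [[-0.032, 0, 0], 0, 0],
    [[-0.034, 0, 0], 0, 0],
    [[-0.036, 0, 0], 0, 0],
    [[-0.038, 0, 0], 0, 0],
    [[-0.04, 0, 0], 0, 0],
    [[-0.042, 0, 0], 0, 0],
    [[-0.044, 0, 0], 0, 0],
    [[-0.046, 0, 0], 0, 0],
    [[-0.048, 0, 0], 0, 0],
    [[-0.05, 0, 0], 0, 0],
    [[-0.052, 0, 0], 0, 0]
  ]
}}

```text
clock: 4.2
eef_pos: [447.0, -241.6, 12.5]
eef_rot: [-1.571, 0.0, -3.13]
wrist_force: [-1.6, -0.6, 0.9]
finger_gap: 93.8
```

```bash
python3 - <<'E'
from h import *
s=manip.read_state();print(s['eef_pos'],s['wrist_force'],s['moment'])
crop("top",230,170,114,80,7,"c3.png")
E
```

```text
[ 446.99456723 -241.63903824   12.52623082] [-1.62994307 -0.55240514  0.92033848] [0.05092845 0.41093027 0.01815914]
```

View pics/c3.png

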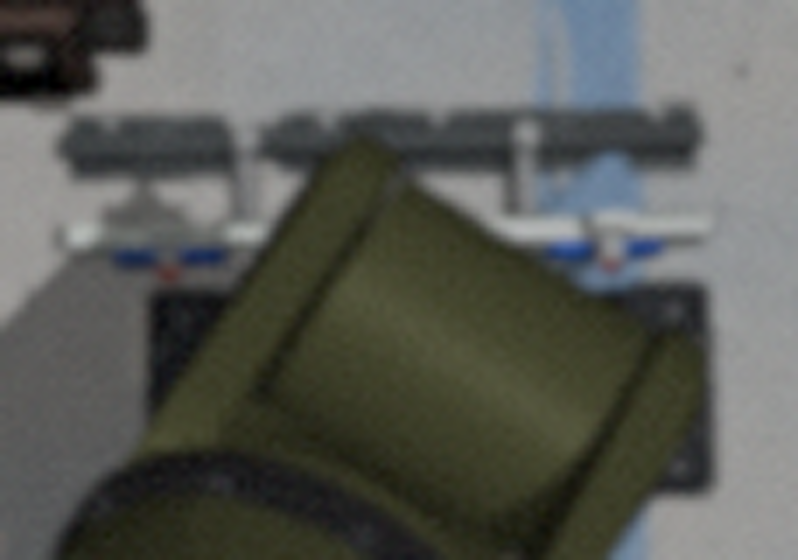

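The gripper hides the bar, and both blue pads with their tips stay visible at (168,262) and (610,255). The sliding force is about 1.6 N, so I'll go on slowly toward the tips.

Call:
{"api": "play_rows", "payload": {
  "series": [
    [[-0.001, 0, 0], 0, 0],
    [[-0.002, 0, 0], 0, 0],
    [[-0.003, 0, 0], 0, 0],
    [[-0.004, 0, 0], 0, 0],
    [[-0.005, 0, 0], 0, 0]
  ]
}}

```text
clock: 4.75
eef_pos: [452.2, -241.5, 12.5]
eef_rot: [-1.571, 0.0, -3.13]
wrist_force: [-1.5, 0.1, 0.2]
finger_gap: 94.1
```

Call:
{"api": "play_rows", "payload": {
  "series": [
    [[-0.001, 0, 0], 0, 0],
    [[-0.002, 0, 0], 0, 0],
    [[-0.003, 0, 0], 0, 0]
  ]
}}

```text
clock: 5.05
eef_pos: [455.3, -241.5, 12.5]
eef_rot: [-1.571, 0.0, -3.13]
wrist_force: [-1.1, -0.4, 0.5]
finger_gap: 93.9
```

Call:
{"api": "play_rows", "payload": {
  "series": [
    [[-0.0007, 0, 0], 0, 0],
    [[-0.0014, 0, 0], 0, 0],
    [[-0.002, 0, 0], 0, 0]
  ]
}}

```text
clock: 5.35
eef_pos: [457.0, -241.5, 12.5]
eef_rot: [-1.572, -0.001, -3.129]
wrist_force: [-7.2, -0.3, 3.6]
finger_gap: 93.8
```

Call:
{"api": "play_rows", "payload": {
  "series": [
    [[-0.0005, 0, 0], 0, 0],
    [[-0.001, 0, 0], 0, 0],
    [[-0.0015, 0, 0], 0, 0]
  ]
}}

```text
clock: 5.65
eef_pos: [457.9, -241.4, 12.5]
eef_rot: [-1.572, -0.002, -3.13]
wrist_force: [-6.9, -0.8, 2.3]
finger_gap: 94.2
```

Call:
{"api": "play_rows", "payload": {
  "series": [
    [[-0.0005, 0, 0], 0, 0],
    [[-0.001, 0, 0], 0, 0],
    [[-0.0015, 0, 0], 0, 0]
  ]
}}

```text
clock: 5.95
eef_pos: [459.1, -241.4, 12.5]
eef_rot: [-1.572, -0.003, -3.13]
wrist_force: [-5.5, -0.5, 3.2]
finger_gap: 94.1
```

Call:
{"api": "play_rows", "payload": {
  "series": [
    [[-0.0005, 0, 0], 0, 0],
    [[-0.001, 0, 0], 0, 0],
    [[-0.001, 0, 0], 0, 0]
  ]
}}

```text
clock: 6.25
eef_pos: [459.9, -241.4, 12.5]
eef_rot: [-1.572, -0.003, -3.13]
wrist_force: [-4.5, 0.2, 2.4]
finger_gap: 94.0
```

Call:
{"api": "play_rows", "payload": {
  "series": [
    [[-0.0005, 0, 0], 0, 0],
    [[-0.001, 0, 0], 0, 0],
    [[-0.001, 0, 0], 0, 0]
  ]
}}

```text
clock: 6.55
eef_pos: [461.0, -241.3, 12.4]
eef_rot: [-1.572, -0.003, -3.13]
wrist_force: [-4.3, 0.1, 2.6]
finger_gap: 94.0
```

Call:
{"api": "play_rows", "payload": {
  "series": [
    [[-0.0004, 0, 0], 0, 0],
    [[-0.0008, 0, 0], 0, 0],
    [[-0.0012, 0, 0], 0, 0]
  ]
}}

```text
clock: 6.85
eef_pos: [461.6, -241.4, 12.4]
eef_rot: [-1.572, -0.005, -3.129]
wrist_force: [-10.5, -1.5, 5.4]
finger_gap: 94.4
```

Call:
{"api": "play_rows", "payload": {
  "series": [
    [[-0.0004, 0, 0], 0, 0],
    [[-0.0008, 0, 0], 0, 0],
    [[-0.0008, 0, 0], 0, 0]
  ]
}}

```text
clock: 7.15
eef_pos: [461.6, -241.4, 12.3]
eef_rot: [-1.573, -0.007, -3.128]
wrist_force: [-10.7, -1.8, 6.0]
finger_gap: 94.1
```

Contact with the fence came at TCP x of about 461.6. I'll back off, close the fingers and move in front of the left pad.

Call:
{"api": "play_rows", "payload": {
  "series": [
    [[0.001, 0, 0], 0, 0],
    [[0.003, 0, 0], 0, 0],
    [[0.008, 0, 0], 0, 0],
    [[0.013, 0, 0], 0, 0.3],
    [[0.015, 0, -0.01], 0, 0.6],
    [[0.015, 0, -0.025], 0, 1],
    [[0.015, 0, -0.045], 0, 1],
    [[0.015, 0, -0.065], 0, 1],
    [[0.015, 0, -0.075], 0, 1],
    [[0.015, 0, -0.0815], 0, 1],
    [[0.015, 0, -0.0815], 0, 1],
    [[0.015, 0, -0.0815], 0, 1],
    [[0.015, 0, -0.0815], 0, 1],
    [[0.015, 0, -0.0815], 0, 1]
  ],
  "squeeze": 20
}}

```text
clock: 8.55
eef_pos: [445.5, -160.5, 12.5]
eef_rot: [-1.573, -0.007, -3.129]
wrist_force: [0.1, -0.5, 0.3]
finger_gap: 8.8
```

```bash
python3 - <<'E'
from h import *
s=manip.read_state();print(s['eef_pos'],s['eef_rot'],s['wrist_force'],s['finger_gap'])
crop("top",230,170,114,80,7,"c4.png")
E
```

```text
[ 445.52780616 -160.52447177   12.52884108] [-1.57264648 -0.0068542  -3.12889971] [ 0.08114417 -0.45545926  0.29276685] 8.804506636825794
```

View pics/c4.png

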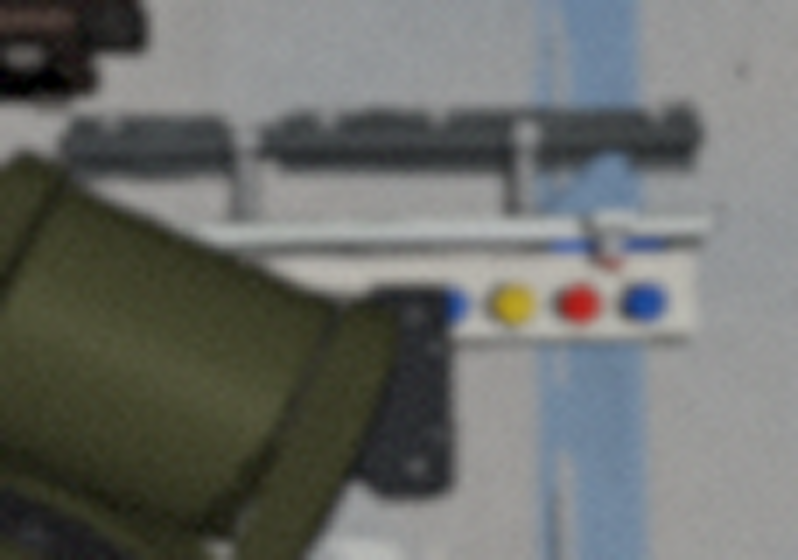

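The bar lies under the right tip, at about (610,262), and against the right pad. Its right end is about 7 mm inside the fence's end. Now I'll close on the left end.

Call:
{"api": "play_rows", "payload": {
  "series": [
    [[-0.004, 0, 0], 0, 1],
    [[-0.008, 0, 0], 0, 1],
    [[-0.011, 0, 0], 0, 1],
    [[-0.012, 0, 0], 0, 1],
    [[-0.013, 0, 0], 0, 1],
    [[-0.014, 0, 0], 0, 1],
    [[-0.0145, 0, 0], 0, 1]
  ]
}}

```text
clock: 9.3
eef_pos: [460.0, -160.2, 12.4]
eef_rot: [-1.573, -0.007, -3.129]
wrist_force: [-0.2, 0.4, -0.6]
finger_gap: 0.3
```

Call:
{"api": "play_rows", "payload": {
  "series": [
    [[-0.0005, 0, 0], 0, 1],
    [[-0.0005, 0, 0], 0, 1]
  ]
}}

```text
clock: 9.5
eef_pos: [460.3, -160.2, 12.4]
eef_rot: [-1.573, -0.008, -3.129]
wrist_force: [-2.3, 0.3, 2.0]
finger_gap: 0.5
```

Call:
{"api": "play_rows", "payload": {
  "series": [
    [[-0.0004, 0, 0], 0, 1],
    [[-0.0004, 0, 0], 0, 1]
  ]
}}

```text
clock: 9.7
eef_pos: [460.3, -160.2, 12.3]
eef_rot: [-1.573, -0.009, -3.129]
wrist_force: [-5.7, -0.3, 3.6]
finger_gap: 0.4
```

Call:
{"api": "play_rows", "payload": {
  "series": [
    [[-0.0006, 0, 0], 0, 1],
    [[-0.0006, 0, 0], 0, 1]
  ]
}}

```text
clock: 9.9
eef_pos: [460.3, -160.1, 12.1]
eef_rot: [-1.573, -0.01, -3.129]
wrist_force: [-7.2, 0.5, 3.4]
finger_gap: 0.6
```

Call:
{"api": "play_rows", "payload": {
  "series": [
    [[-0.0007, 0, 0], 0, 1],
    [[-0.0009, 0, 0], 0, 1],
    [[-0.001, 0, 0], 0, 1],
    [[-0.001, 0, 0], 0, 1]
  ]
}}

```text
clock: 10.3
eef_pos: [460.3, -160.0, 12.0]
eef_rot: [-1.574, -0.012, -3.129]
wrist_force: [-10.7, -0.8, 5.6]
finger_gap: 0.2
```

Call:
{"api": "play_rows", "payload": {
  "series": [
    [[-0.0011, 0, 0], 0, 1],
    [[-0.00125, 0, 0], 0, 1],
    [[-0.00125, 0, 0], 0, 1],
    [[-0.00125, 0, 0], 0, 1],
    [[-0.00125, 0, 0], 0, 1]
  ]
}}

```text
clock: 10.8
eef_pos: [460.3, -159.9, 11.7]
eef_rot: [-1.574, -0.015, -3.129]
wrist_force: [-12.5, -1.1, 6.2]
finger_gap: 0.6
```

Call:
{"api": "play_rows", "payload": {
  "series": [
    [[-0.0013, 0, 0], 0, 1],
    [[-0.00135, 0, 0], 0, 1],
    [[-0.00135, 0, 0], 0, 1],
    [[-0.00135, 0, 0], 0, 1],
    [[-0.00135, 0, 0], 0, 1],
    [[-0.00135, 0, 0], 0, 1],
    [[-0.00135, 0, 0], 0, 1],
    [[-0.00135, 0, 0], 0, 1],
    [[-0.00135, 0, 0], 0, 1],
    [[-0.00135, 0, 0], 0, 1],
    [[-0.00135, 0, 0], 0, 1],
    [[-0.00135, 0, 0], 0, 1],
    [[-0.00135, 0, 0], 0, 1],
    [[-0.00135, 0, 0], 0, 1],
    [[-0.00135, 0, 0], 0, 1],
    [[-0.00135, 0, 0], 0, 1]
  ]
}}

```text
clock: 12.4
eef_pos: [460.2, -159.8, 11.4]
eef_rot: [-1.575, -0.019, -3.129]
wrist_force: [-12.5, -1.2, 6.9]
finger_gap: 0.3
```

```bash
python3 - <<'E'
from h import *
F=[]
for i in range(4):
    manip.camera("top");F.append(manip.read_state()['wrist_force'])
print(np.round(F,1),np.mean(F,0))
crop("top",230,170,114,80,7,"c5.png")
E
```

```text
[[-12.2  -1.3   6.9]
 [-13.   -1.2   5.8]
 [-13.5  -1.4   6.4]
 [-12.6  -1.7   8.1]] [-12.8146387   -1.40559103   6.81079724]
```

Wrist push averages 12.8 N, and bench friction takes some of that. I'll relieve the downward component a little and hold slightly higher.

Call:
{"api": "play_rows", "payload": {
  "series": [
    [[-0.00135, -0.0002, 0], 0, 1],
    [[-0.0014, -0.0004, 0], 0, 1],
    [[-0.00145, -0.0004, 0], 0, 1],
    [[-0.00145, -0.0004, 0], 0, 1],
    [[-0.00145, -0.0004, 0], 0, 1],
    [[-0.00145, -0.0004, 0], 0, 1],
    [[-0.00145, -0.0004, 0], 0, 1],
    [[-0.00145, -0.0004, 0], 0, 1],
    [[-0.00145, -0.0004, 0], 0, 1],
    [[-0.00145, -0.0004, 0], 0, 1],
    [[-0.00145, -0.0004, 0], 0, 1],
    [[-0.00145, -0.0004, 0], 0, 1],
    [[-0.00145, -0.0004, 0], 0, 1],
    [[-0.00145, -0.0004, 0], 0, 1],
    [[-0.00145, -0.0004, 0], 0, 1],
    [[-0.00145, -0.0004, 0], 0, 1]
  ]
}}

```text
clock: 14.25
eef_pos: [460.1, -159.7, 11.4]
eef_rot: [-1.576, -0.022, -3.129]
wrist_force: [-12.3, -2.3, 4.7]
finger_gap: 0.7
```

```bash
python3 - <<'E'
from h import *
F=[]
for i in range(4):
    manip.camera("top");F.append(manip.read_state()['wrist_force'])
print(np.round(F,1),np.mean(F,0))
E
```

```text
[[-12.5  -2.3   4.7]
 [-11.5  -1.9   4.7]
 [-12.3  -2.4   4.6]
 [-12.7  -1.7   4.6]] [-12.26508943  -2.08292225   4.62977969]
```

Call:
{"api": "play_rows", "payload": {
  "series": [
    [[-0.00155, 0, 0], 0, 1],
    [[-0.0016, 0, 0], 0, 1],
    [[-0.00165, 0, 0], 0, 1],
    [[-0.00165, 0, 0], 0, 1],
    [[-0.00165, 0, 0], 0, 1],
    [[-0.00165, 0, 0], 0, 1],
    [[-0.00165, 0, 0], 0, 1],
    [[-0.00165, 0, 0], 0, 1],
    [[-0.00165, 0, 0], 0, 1],
    [[-0.00165, 0, 0], 0, 1],
    [[-0.00165, 0, 0], 0, 1],
    [[-0.00165, 0, 0], 0, 1],
    [[-0.00165, 0, 0], 0, 1],
    [[-0.00165, 0, 0], 0, 1]
  ]
}}

```text
clock: 15.85
eef_pos: [460.0, -159.6, 11.0]
eef_rot: [-1.577, -0.026, -3.128]
wrist_force: [-14.8, -1.8, 7.0]
finger_gap: 0.8
```

```bash
python3 - <<'E'
from h import *
F=[]
for i in range(3):
    manip.camera("top");F.append(manip.read_state()['wrist_force'])
print(np.round(F,1),np.mean(F,0))
E
```

```text
[[-14.9  -1.3   8.4]
 [-13.5  -1.2   6.8]
 [-15.1  -2.7   7.7]] [-14.50155861  -1.74692372   7.61768642]
```

The left press held about 14.5 N at the wrist, which is roughly 12 N net of friction. I'll back off slowly and move in front of the right pad.

Call:
{"api": "play_rows", "payload": {
  "series": [
    [[0.0005, 0, 0], 0, 1],
    [[0.002, 0, 0], 0, 1],
    [[0.006, 0, 0], 0, 1],
    [[0.012, -0.001, 0], 0, 1],
    [[0.015, -0.002, 0.01], 0, 1],
    [[0.015, -0.002, 0.025], 0, 1],
    [[0.015, -0.002, 0.045], 0, 1],
    [[0.015, -0.002, 0.065], 0, 1],
    [[0.015, -0.002, 0.085], 0, 1],
    [[0.015, -0.002, 0.105], 0, 1],
    [[0.015, -0.002, 0.125], 0, 1],
    [[0.015, -0.002, 0.14], 0, 1],
    [[0.015, -0.002, 0.15], 0, 1],
    [[0.015, -0.002, 0.1565], 0, 1],
    [[0.015, -0.002, 0.1565], 0, 1],
    [[0.015, -0.002, 0.1565], 0, 1],
    [[0.015, -0.002, 0.1565], 0, 1]
  ]
}}

```text
clock: 17.7
eef_pos: [447.2, -315.7, 12.5]
eef_rot: [-1.577, -0.026, -3.128]
wrist_force: [-0.0, -0.4, -0.1]
finger_gap: 0.8
```

```bash
python3 - <<'E'
from h import *
s=manip.read_state();print(s['eef_pos'],s['eef_rot'],s['wrist_force'],s['finger_gap'])
crop("top",230,170,114,80,7,"c6.png")
E
```

```text
[ 447.21776624 -315.74759306   12.48919854] [-1.57681547 -0.02633687 -3.12786344] [-0.04183895 -0.38023869 -0.14233311] 0.7736743683615676
```

View pics/c6.png

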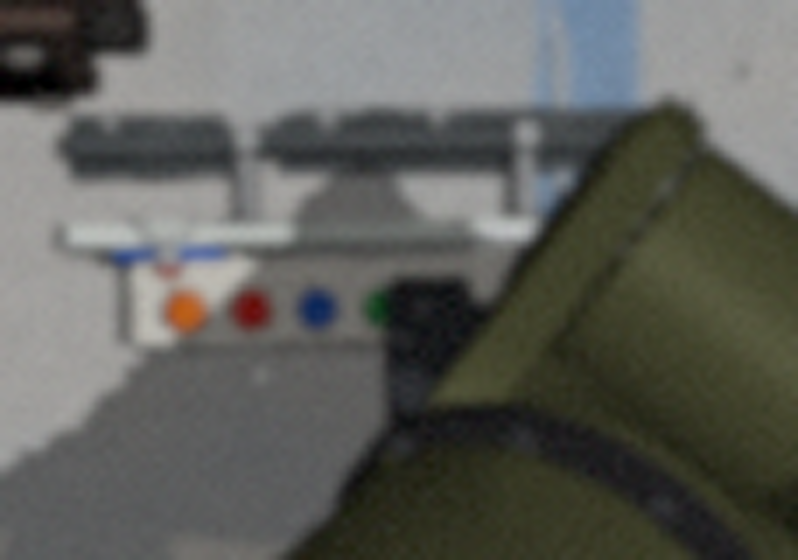

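The left end is flush under its tip at (168,262), with no gap at the blue pad. Now the right end.

Call:
{"api": "play_rows", "payload": {
  "series": [
    [[-0.004, 0, 0], 0, 1],
    [[-0.008, 0, 0], 0, 1],
    [[-0.011, 0, 0], 0, 1],
    [[-0.012, 0, 0], 0, 1],
    [[-0.013, 0, 0], 0, 1],
    [[-0.0135, 0, 0], 0, 1],
    [[-0.014, 0, 0], 0, 1],
    [[-0.014, 0, 0], 0, 1]
  ]
}}

```text
clock: 18.55
eef_pos: [461.3, -315.6, 12.2]
eef_rot: [-1.577, -0.026, -3.128]
wrist_force: [-0.3, 0.6, -0.2]
finger_gap: 0.2
```

Call:
{"api": "play_rows", "payload": {
  "series": [
    [[-0.0003, 0, 0], 0, 1],
    [[-0.0006, 0, 0], 0, 1],
    [[-0.0006, 0, 0], 0, 1]
  ]
}}

```text
clock: 18.85
eef_pos: [461.9, -315.6, 12.2]
eef_rot: [-1.577, -0.026, -3.128]
wrist_force: [0.2, -0.0, -0.3]
finger_gap: 0.4
```

Call:
{"api": "play_rows", "payload": {
  "series": [
    [[-0.0003, 0, 0], 0, 1],
    [[-0.0006, 0, 0], 0, 1],
    [[-0.0006, 0, 0], 0, 1]
  ]
}}

```text
clock: 19.15
eef_pos: [462.3, -315.6, 12.1]
eef_rot: [-1.577, -0.027, -3.128]
wrist_force: [-2.1, -0.2, 1.6]
finger_gap: 0.4
```

Call:
{"api": "play_rows", "payload": {
  "series": [
    [[-0.0003, 0, 0], 0, 1],
    [[-0.0006, 0, 0], 0, 1],
    [[-0.0009, 0, 0], 0, 1],
    [[-0.0009, 0, 0], 0, 1]
  ]
}}

```text
clock: 19.55
eef_pos: [462.5, -315.6, 12.1]
eef_rot: [-1.577, -0.028, -3.128]
wrist_force: [-8.0, -0.0, 4.9]
finger_gap: 0.2
```

Call:
{"api": "play_rows", "payload": {
  "series": [
    [[-0.0008, 0, 0], 0, 1],
    [[-0.001, 0, 0], 0, 1],
    [[-0.0012, 0, 0], 0, 1],
    [[-0.0012, 0, 0], 0, 1],
    [[-0.0012, 0, 0], 0, 1]
  ]
}}

```text
clock: 20.05
eef_pos: [462.5, -315.6, 12.0]
eef_rot: [-1.578, -0.031, -3.128]
wrist_force: [-11.8, -0.4, 7.3]
finger_gap: 0.4
```

```bash
python3 - <<'E'
from h import *
F=[]
for i in range(3):
    manip.camera("top");F.append(manip.read_state()['wrist_force'])
print(np.round(F,1),np.mean(F,0))
E
```

```text
[[-12.1   0.1   6.9]
 [-11.8   0.5   8.2]
 [-12.2  -0.5   7. ]] [-12.01925891   0.03946549   7.35710254]
```

Call:
{"api": "play_rows", "payload": {
  "series": [
    [[-0.0013, 0, 0], 0, 1],
    [[-0.0014, 0, 0], 0, 1],
    [[-0.0015, 0, 0], 0, 1],
    [[-0.0015, 0, 0], 0, 1],
    [[-0.0015, 0, 0], 0, 1],
    [[-0.0015, 0, 0], 0, 1],
    [[-0.0015, 0, 0], 0, 1],
    [[-0.0015, 0, 0], 0, 1],
    [[-0.0015, 0, 0], 0, 1],
    [[-0.0015, 0, 0], 0, 1],
    [[-0.0015, 0, 0], 0, 1],
    [[-0.0015, 0, 0], 0, 1],
    [[-0.0015, 0, 0], 0, 1],
    [[-0.0015, 0, 0], 0, 1],
    [[-0.0015, 0, 0], 0, 1],
    [[-0.0015, 0, 0], 0, 1]
  ]
}}

```text
clock: 21.8
eef_pos: [462.4, -315.6, 12.0]
eef_rot: [-1.579, -0.034, -3.128]
wrist_force: [-14.6, -0.3, 8.0]
finger_gap: 0.7
```

```bash
python3 - <<'E'
from h import *
F=[]
for i in range(3):
    manip.camera("top");F.append(manip.read_state()['wrist_force'])
print(np.round(F,1),np.mean(F,0))
E
```

```text
[[-14.2   0.3   8.8]
 [-14.4  -0.    9.1]
 [-14.5   0.3   9. ]] [-14.39318549   0.19690228   8.96885365]
```

The right press held about 14.4 N at the wrist for 1.5 s. I'll retreat straight back, then up and aside.

Call:
{"api": "play_rows", "payload": {
  "series": [
    [[0.0005, 0, 0], 0, 1],
    [[0.002, 0, 0], 0, 1],
    [[0.005, 0, 0], 0, 1],
    [[0.012, 0, 0], 0, 1],
    [[0.025, -0.002, 0], 0, 1],
    [[0.04, -0.005, 0], 0, 1],
    [[0.055, -0.02, 0], 0, 1],
    [[0.065, -0.04, 0], 0, 1],
    [[0.07, -0.06, 0], 0, 1],
    [[0.08, -0.085, 0.01], 0, 1],
    [[0.09, -0.11, 0.02], 0, 1],
    [[0.1, -0.13, 0.04], 0, 1],
    [[0.11, -0.14, 0.06], 0, 1],
    [[0.12, -0.15, 0.08], 0, 1],
    [[0.13, -0.15, 0.1], 0, 1],
    [[0.14, -0.15, 0.12], 0, 1],
    [[0.15, -0.15, 0.14], 0, 1],
    [[0.15, -0.15, 0.16], 0, 1],
    [[0.15, -0.15, 0.16], 0, 1],
    [[0.15, -0.15, 0.16], 0, 1]
  ]
}}

```text
clock: 23.95
eef_pos: [319.5, -478.4, 165.3]
eef_rot: [-1.58, -0.034, -3.128]
wrist_force: [-0.1, 1.2, -0.1]
finger_gap: 0.2
```

```bash
python3 - <<'E'
from h import *
s=manip.read_state();print(s['clock'],s['eef_pos'],s['wrist_force'])
crop("top",230,170,114,80,7,"c7.png")
crop("top",170,155,230,120,3,"c8.png")
E
```

```text
23.95 [ 319.52346722 -478.37398662  165.33885   ] [-0.13477103  1.20355915 -0.11535767]
```

View pics/c7.png

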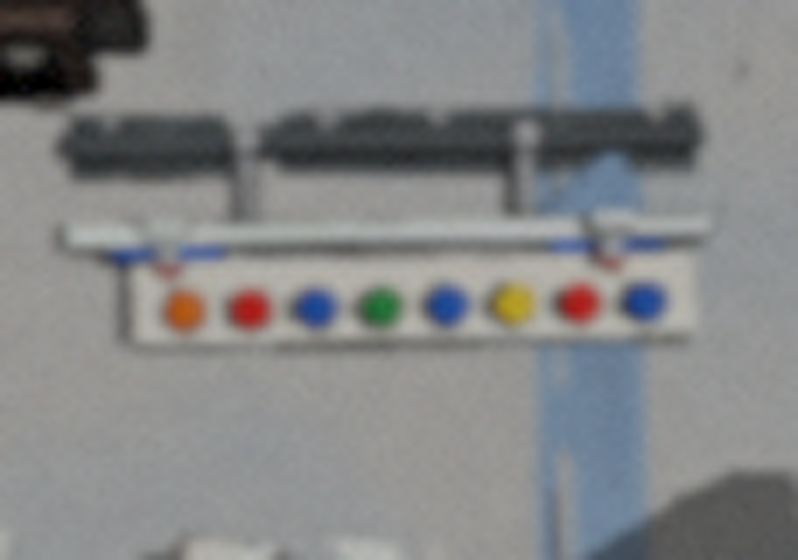

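View pics/c8.png

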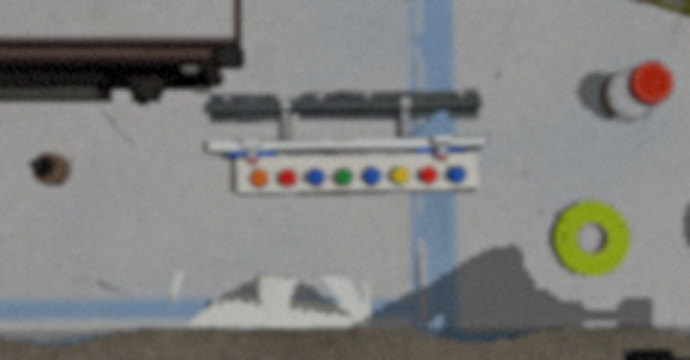

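The bar's caps run from (184,310) to (645,301), parallel to the fence (slope -0.0195 against -0.017). Both blue pads are covered and both tips sit over the bar. The jar, dropper and tape are where they were.

```bash
python3 -c "
from h import *
print(manip.sign_off())"
```

```text
the job is handed in; nothing more can be done
None
```

The bar is docked: it lies against both blue pads, under both red tips, and the job is handed in. The arm had backed away and was touching nothing, at about 24 s of the 72 s.

- **Push back:** I pushed the bar with the open fingers squared to the rail. It slid with about 1.5 N of friction, and riding under the tips took about 5–7 N. The push at the fence was about 11 N.
- **Left press:** the wrist force was 12–13 N at first, then about 14.5 N, held for over a second each time.
- **Right press:** the wrist force was about 12 N, then about 14.4 N for about 1.5 s.
- **Load at the pads:** I aimed the wrist a little high so that, after friction, each pad got about 12 N. The fingers also bore down on the bar with 5–9 N, which adds friction. So the load at each pad is known only to about 10.5–14 N, and no wrist reading passed about 15 N.
- **Final picture:** the bar's caps run parallel to the fence within reading error (slope -0.0195 against -0.017), with no visible gap at either pad. The bar sits a few mm to the right of the rail's middle, as it started. The jar, dropper bottle and tape roll look undisturbed.
- **Disagreement:** the wrist showed 1.2 N sideways in free air after the retreat, which I took as settling or noise. No other check failed.

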